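# Clear the inspection board and hold the loupe over the specimen

## Task

Clear the green inspection board: lay the steel forceps in the blue tool tray and stand the red bobbin upright in the yellow bobbin tray, setting them down rather than dropping them. Then pick up the loupe by its handle, bring it across over the spirit lamp and the thread spool without disturbing them or the jar, and hold it level over the copper specimen, lens centred and about 30 mm above it, never touching the board or the specimen. Finish while holding the loupe there, still.

Things in the scene. Friction and masses are not known exactly. Their poses are not given: they have to be found in the camera images.
- board: Green board 200 x 190 mm, 4 mm thick, fixed to the bench. At its centre an aluminium holder 64 x 64 mm (top 10 mm above the bench) carries a black round specimen mount 40 mm across, flat top 22 mm above the bench. Origin: centre of the board at bench height; x, y along its 200 and 190 mm sides, z up.
- specimen (a point): Centre of the specimen's face, a copper disc 16 mm across in the middle of the mount's flat top, 22 mm above the bench. z up.
- forceps: Straight steel forceps lying flat on the board, 119 mm long along x, 9 mm thick, rigid. Two parallel legs, 17 mm over both, to be gripped across (along y) from x = -40 to +15 mm; closed back end at x = -55 mm, points at x = +64 mm. Origin: on the underside, between the legs, near the balance point; z up. 40 g.
- bobbin: Small thread bobbin standing upright on the board, white flanges 36 mm across at both ends, red winding 31 mm across between them, 34 mm high. Origin: centre of its underside; z along its axis, up. 28 to 56 g.
- tool_tray: Blue open tray for tools, fixed to the bench, outside 150 x 100 mm (x by y), 38 mm high, walls and floor 4 mm. A yellow-handled spatula lies fixed along its +y wall (y from 33 to 43 mm, up to 14 mm above the bench). Origin: centre of the underside; z up. Which of the two trays stands nearer to the robot changes.
- bobbin_tray: Yellow open tray for bobbins, fixed to the bench, outside 150 x 100 mm (x by y), 38 mm high, walls and floor 4 mm. Two bobbins (blue, green) of the same make stand fixed inside at its +x end (x from 32 to 68 mm); the rest is free. Origin: centre of the underside; z up.
- loupe: Hand loupe lying flat on the bench, 14 mm thick: an orange straight handle 90 mm long, 14 mm wide, flat-sided, from x = -45 to +45 mm, a short steel neck, and a round steel lens rim 44 mm across (x = 53 to 97 mm). Origin: underside, middle of the handle; x towards the lens, z out of the upper face. Balances at about x = 20 mm. 55 to 95 g.
- lens (a point): Centre of the underside of the loupe's lens rim, at x = 75 mm, y = 0, z = 0 of the loupe. The gap of about 30 mm is measured from here to the specimen's face.
- lamp: Unlit spirit lamp, a loose squat clear glass bottle 76 mm across with a white cap, 116 mm high, between the trays and the loupe. Origin: centre of the underside. Leave it alone.
- spool: Loose upright white thread spool 57 mm across, 125 mm high, between the trays and the loupe. Origin: centre of the underside. Leave it alone.
- jar: Loose amber jar with a white cap, 56 mm across, 85 mm high, beyond the board. Origin: centre of the underside. Leave it alone.

How it is judged:
By the outcome, as a careful person would: the job done as asked, in the order asked, and still so for the second after the job is handed in, while the arm keeps its last pose, push and grip.
It also fails if it takes over 69 s, if anything falls off the work surface, if the arm or the gripper's body presses on something with over 40 N, if the wrist force passes 120 N, or if a joint passes its speed limit or range.

## Robot

A 6-joint arm with a two-finger parallel gripper is mounted at the origin on the work surface. World frame = base frame: x ahead of the robot, y to its left, z up, the work surface at z = 0. Lengths are in mm, angles in degrees, forces in N, time in s.
With the tool pointing down it reaches from about 350 to 850 mm from the base axis. Payload 8.1 kg.
Tool frame: the origin (TCP) lies on the centre line of the jaws, within the pads' length; the fingertips stand 14 mm ahead of it and the grasp point (between the pads) lies 5 mm behind it; z points along the fingers, y is the line along which they close (so a half turn about z gives the same grasp; the last joint's range is limited). The gripper opens to 85 mm and grips with 20 to 120 N. Pads are 22 mm wide; open, the fingers measure 114 mm over their backs; the gripper's body (76 mm by 85 mm) begins 54 mm behind the grasp point. The pads swing forward as they close: fully open they stand 13 mm farther back than shut.
Start: joints at [-79.378, 7.471, 85.268, -0, 87.261, -4.893], TCP at [160.522, -578.133, 245.292] pointing down, gripper open.
Joint ranges: [-169.43, 169.43], [-51.17, 129.36], [1.28, 143.12], [-76.62, 256.62], [0, 156.53], [-152.29, 152.29]. Speed limits (degrees/s): [136.94, 136.94, 159.86, 180, 180, 180].

## Interface

Orientations are given as [roll, pitch, yaw] about the fixed x, y, z axes, in that order (R = Rz(yaw) Ry(pitch) Rx(roll)).
In Python, from bench import sense, snapshot, camera_info, hand_in gives the robot as it stands. The module is installed in compiled form; this text tells all that it offers.
- The arm moves only by the tool apply_moves, never from a script. Its argument "deltas" is a list of rows, each a list of 7 numbers: the shift along the tool's x, y, z scaled (see below), then the turn, a rotation vector about the tool's x, y, z scaled (see below), then the opening, from 0 (shut) to 1 (fully open). In form: [[dx, dy, dz, ax, ay, az, claw], ...]. A call has 1 to 8 rows; each row shifts and turns the commanded pose from where the row before left it, along the tool's axes as they then stand; what a row does not reach is not made up. The controller multiplies each number of a shift by 0.03 m and each number of a turn by 0.08 rad. A row lasts 1/8 s, in which the tool goes at most 62.5 mm and 10.7 degrees, less where a joint would pass 70% of its speed; a pose out of reach is approached as far as the arm can. A call with a number of a shift or a turn outside -1 to 1 is refused whole. A call with a gripper value outside its range is refused whole. The fingers move at their own pace and stop on an object; "grip_force" is the grip in N (left out, the last holds). Time passes only in rows, so rows that do not move let the fingers close. It gives the time, the measured TCP pose, the force, the opening and the grip force at its end, in the units of the state.
- sense(): the state, without advancing time (a new reading comes with each control period).
- snapshot(name): name is "scene" or "top" or "wrist"; returns the picture (420x560x3 uint8, red, green, blue); there is no depth.
- camera_info(name): a dict with "vertical_fov" (degrees; the focal length in pixels is half the picture's height over the tangent of half this angle, whatever the lens; pixels are square), "cx", "cy" (the principal point, pixels), "k1" (the pictures are not rectified: a ray, as slopes to the right and down, at radius r is drawn at 1 + k1 r^2 times it, then the intrinsics apply), "origin" and "rotation" of the camera in the world; the wrist camera has in their place "tool_from_camera" (4x4, takes a point from camera to tool coordinates, whose origin is the TCP and whose axes are the flange's). Camera axes: x right, y up, looking along -z (the intrinsics and any distortion apply to the point x, -y, -z); pixel columns grow to the right and rows downward; lengths in mm; the calibration is good to about 2 mm. A picture is of the moment at which its call begins: read the wrist's pose just before it. camera_info takes no time and is no camera call.
- hand_in(): hands the job in; it is judged then, once.
The state is a dict: "time": time; "joint_pos": joint angles; "qd": joint speeds; "joint_efforts": joint torques, N m; "tool_pos": TCP position; "tcp_rot": TCP orientation; "ft_force": force on the tool from outside, world axes, zero at the start; "wrist_torque": the same for the moment, N m; "finger_gap": finger opening in mm; "grip_force": force on a finger pad.
Only numpy, scipy, OpenCV 4.12 (cv2) and the standard library are available. Lean on these libraries where they do the work, as an engineer would, in place of code of your own. Each camera call takes 0.05 s, during which the arm holds its last target. There are 200 camera calls.

## Working session

There is one attempt and no reset: what is moved stays moved. The work goes in short steps, Python scripts to look and compute and a tool call to move; the robot and the scene stay as the last step left them, time stands still between calls to the robot, and variables do not carry over. Pictures are saved under pics/ and viewed, at most 10 in all, crops included, and the job is handed in when it is done.

Besides the shell and the picture viewer there is one more tool, called after ">>>" as name(argument=value, ...) on one line, values as JSON. apply_moves: Moves the arm, as the interface text tells. Its arguments: {"type":"object","properties":{"deltas":{"type":"array"},"grip_force":{"type":"number"}},"required":["deltas"]}

```bash
mkdir -p pics; python3 - <<'E'
from bench import *
import cv2
for n in("top","scene"):
    cv2.imwrite(f"pics/{n}0.png",snapshot(n)[:,:,::-1])
for n in("top","scene","wrist"): print(n,camera_info(n))
print(sense())
E
```

```text
top {'vertical_fov': 48.32351906873699, 'cx': 283.8636147621849, 'cy': 217.32616288751328, 'k1': -0.04325514338632025, 'origin': array([ 472.9612318 ,   47.11251806, 1206.35508803]), 'rotation': array([  7.6628793,  -0.138827 , -89.845468 ])}
scene {'vertical_fov': 54.88824311463627, 'cx': 280.72440413678544, 'cy': 212.7295754013225, 'k1': 0.021641562750781516, 'origin': array([1271.85233346, -424.46009908,  631.81669542]), 'rotation': array([54.16687458, -0.39931941, 54.8436731 ])}
wrist {'vertical_fov': 71.80524938578272, 'cx': 286.0550652958675, 'cy': 205.33564260917578, 'k1': 0.017520572249440185, 'tool_from_camera': array([[-4.70741831e-04,  9.54643524e-01,  2.97750768e-01,
         7.52413900e+01],
       [ 9.99999886e-01,  4.74205014e-04,  6.06044847e-05,
        -1.52225715e-02],
       [-8.33392280e-05,  2.97750762e-01, -9.54643639e-01,
        -1.28312547e+02],
       [ 0.00000000e+00,  0.00000000e+00,  0.00000000e+00,
         1.00000000e+00]])}
{'time': 0.1, 'joint_pos': array([-7.93787530e+01,  7.51034526e+00,  8.53247724e+01, -1.94328702e-04,
        8.72620102e+01, -4.89288790e+00]), 'qd': array([ 0.01615618, -0.12248553, -0.25111093, -0.01484981, -0.02939614,
       -0.00439441]), 'joint_efforts': array([ 1.61301279e-03, -5.70953321e+01, -5.01942158e+01, -5.24245615e-05,
        8.16751941e-03, -1.92623406e-05]), 'tool_pos': array([ 160.41797415, -577.65373079,  244.33725323]), 'tcp_rot': array([-1.79903209e+02, -8.09096664e-03,  1.55141375e+01]), 'ft_force': array([ 0.7571231 , -1.25751166, -0.05182493]), 'wrist_torque': array([ 0.04490023, -0.02907186,  0.00986348]), 'grip_force': 0.0, 'finger_gap': 85.79661836962184}
```

View pics/top0.png

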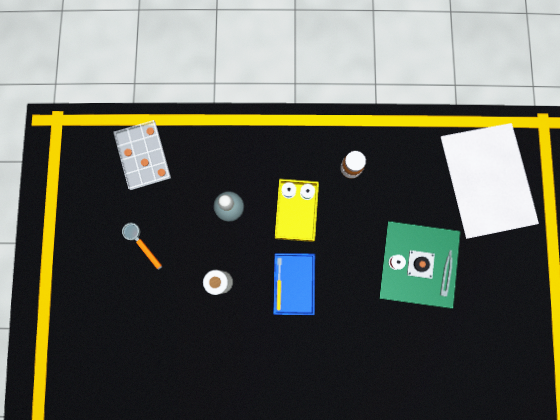

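View pics/scene0.png

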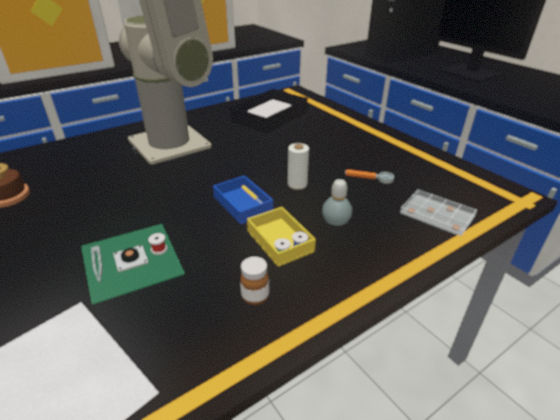

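The top view shows the board at right (centre about 421,265) with the bobbin at (397,262) and the forceps from (450,252) to (444,295). The yellow tray is at (297,210) and the blue tray at (294,284). The lamp is at (228,206), the spool at (216,283) and the jar at (353,163). The loupe runs from (130,231) to (159,267).

```bash
cat > h.py <<'E'
import numpy as np, cv2
from scipy.spatial.transform import Rotation as Ro
from bench import *
def cam(n,s=None):
    c=camera_info(n); f=210/np.tan(np.radians(c['vertical_fov'])/2)
    if n=='wrist':
        s=s or sense(); R=Ro.from_euler('xyz',s['tcp_rot'],degrees=True).as_matrix(); T=c['tool_from_camera']
        return c,f,R@T[:3,:3],R@T[:3,3]+s['tool_pos']
    return c,f,Ro.from_euler('xyz',c['rotation'],degrees=True).as_matrix(),c['origin']
def w(cm,px,z):
    c,f,R,o=cm; K=np.array([[f,0,c['cx']],[0,f,c['cy']],[0,0,1]])
    p=cv2.undistortPoints(np.float64(px).reshape(-1,1,2),K,np.array([c['k1'],0,0,0.])).reshape(-1,2)
    # k1 on undistorted radius: matches OpenCV model
    d=np.c_[p[:,0],-p[:,1],-np.ones(len(p))]@R.T
    return o+d*((z-o[2])/d[:,2])[:,None]
def rect(cm,mask,z):
    n,l,st,ce=cv2.connectedComponentsWithStats(mask.astype(np.uint8)); i=1+np.argmax(st[1:,4])
    cs,_=cv2.findContours((l==i).astype(np.uint8),cv2.RETR_EXTERNAL,cv2.CHAIN_APPROX_NONE)
    P=w(cm,max(cs,key=len).reshape(-1,2),z)[:,:2]
    (c,s,a)=cv2.minAreaRect(P.astype(np.float32)); return np.round(c,1),np.round(s,1),round(a,1),P
E
python3 - <<'E'
from h import *
im=cv2.imread('pics/top0.png'); hsv=cv2.cvtColor(im,cv2.COLOR_BGR2HSV); H,S,V=[hsv[...,i].astype(int) for i in range(3)]
cm=cam('top')
X,Y=np.meshgrid(range(560),range(420))
def box(a,b,c,d): return (X>a)&(X<b)&(Y>c)&(Y<d)
ok=(S>100)&(V>50)
for n,m,z in [('board',ok&(H>60)&(H<90)&box(370,470,210,320),4),('ytray',ok&(H>22)&(H<35)&box(265,330,170,248),38),
  ('btray',ok&(H>100)&(H<125)&box(265,330,248,325),38),('handle',ok&(H>5)&(H<20)&box(120,170,215,280),14),
  ('copper',(H<20)&(S>90)&(V>60)&box(410,432,252,277),22)]:
    print(n,rect(cm,m,z)[:3],m.sum())
for n,p,z in [('bob',(397.5,262),38),('lens',(130.5,231.5),14),('lamp',(226,200),116),('spool',(215,282),125),('jar',(354,160),85),('fback',(444.5,294),10),('ftip',(450.5,251),8),('blk bob1',(288.5,189),38),('bob2',(307,190.5),38),('spat',(279,280),14)]: print(n,w(cm,[p],z)[0].round(0))
c=im[150:330,100:470]; cv2.imwrite('pics/c1.png',cv2.resize(im[210:315,375:470],None,fx=6,fy=5.6,interpolation=cv2.INTER_CUBIC))
E
```

```text
board (array([ 514.9, -305.7]), array([191.6, 202.6]), 82.2) 4687
ytray (array([650.3,  12.8]), array([102.4, 156.3]), 85.8) 2086
btray (array([465.3,  19. ]), array([102.4, 152.2]), 89.1) 2397
handle (array([540.1, 391.3]), array([91. , 17.3]), 40.2) 235
copper (array([ 515.3, -305.4]), array([15.3, 17.7]), 88.0) 43
bob [ 519. -239.   38.]
lens [595. 439.  14.]
lamp [661. 182. 116.]
spool [468. 202. 125.]
jar [ 767. -128.   85.]
fback [ 439. -364.   10.]
ftip [ 548. -385.    8.]
blk bob1 [703.  33.  38.]
bob2 [699. -14.  38.]
spat [474.  57.  14.]
```

View pics/c1.png

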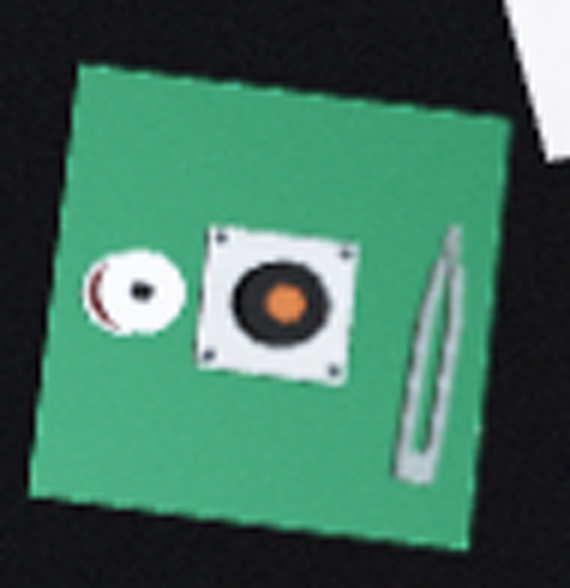

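The crop shows the bobbin at left, next to the holder. The forceps lie at right, with the closed end at crop (415,475) and the points at (453,228), which gives a yaw of about -11°. I'll now write a planner that prints the rows.

```bash
cat >> h.py <<'E'
def plan(wps,p=None):
    """wps: (x,y,z,yaw,nrows,claw); prints rows from measured (or given) pose"""
    s=sense(); pos=s['tool_pos']; R=Ro.from_euler('xyz',s['tcp_rot'],degrees=True)
    if p is not None: pos=np.array(p[:3],float); R=Ro.from_euler('xyz',[180,0,p[3]],degrees=True)
    out=[]
    for x,y,z,yaw,n,cl in wps:
        t=Ro.from_euler('xyz',[180,0,yaw],degrees=True); rv=(R.inv()*t).as_rotvec()
        r=min(3,n//2); v=np.ones(n)
        for i in range(r): v[i]=v[-1-i]=(i+1)/(r+1)
        v/=v.sum(); dp=np.array([x,y,z])-pos
        for k in v:
            out.append([*(R.inv().apply(dp*k)/30),*(rv*k/.08),cl]); R=R*Ro.from_rotvec(rv*k)
        pos=np.array([x,y,z]); R=t
    o=np.array(out).round(2)+0.0; print('max',abs(o[:,:6]).max(),'rows',len(o))
    for i in range(0,len(o),8): print(str([[float('%g'%q) for q in r] for r in o[i:i+8]]).replace(' ','').replace('.0,',',').replace('.0]',']'))
def st():
    s=sense(); print(round(s['time'],2),s['tool_pos'].round(1),s['tcp_rot'].round(2),'F',s['ft_force'].round(1),'gap',round(s['finger_gap'],1),'g',round(s['grip_force'],1),'q',s['joint_pos'].round(0))
E
python3 -c "
from h import *
plan([(495,-370,150,-11,16,.4)])"
```

```text
max 0.95 rows 16
[[0.24,-0.07,0.06,0,0,0.11,0.4],[0.48,-0.15,0.12,0,0,0.22,0.4],[0.72,-0.23,0.18,0,0,0.33,0.4],[0.95,-0.33,0.24,0,0,0.44,0.4],[0.94,-0.37,0.24,0,0,0.44,0.4],[0.93,-0.4,0.24,0,0,0.44,0.4],[0.91,-0.43,0.24,0,0,0.44,0.4],[0.9,-0.47,0.24,0,0,0.44,0.4]]
[[0.88,-0.5,0.24,0,0,0.44,0.4],[0.86,-0.53,0.24,0,0,0.44,0.4],[0.84,-0.56,0.24,0,0,0.44,0.4],[0.82,-0.59,0.24,0,0,0.44,0.4],[0.8,-0.62,0.24,0,0,0.44,0.4],[0.58,-0.48,0.18,0,0,0.33,0.4],[0.38,-0.33,0.12,0,0,0.22,0.4],[0.19,-0.17,0.06,0,0,0.11,0.4]]
```

>>> apply_moves(deltas=[[0.24,-0.07,0.06,0,0,0.11,0.4],[0.48,-0.15,0.12,0,0,0.22,0.4],[0.72,-0.23,0.18,0,0,0.33,0.4],[0.95,-0.33,0.24,0,0,0.44,0.4],[0.94,-0.37,0.24,0,0,0.44,0.4],[0.93,-0.4,0.24,0,0,0.44,0.4],[0.91,-0.43,0.24,0,0,0.44,0.4],[0.9,-0.47,0.24,0,0,0.44,0.4]], grip_force=40)

```text
time: 1.1
tool_pos: [328.7, -473.2, 198.0]
tcp_rot: [-180.0, 0.0, 2.3]
ft_force: [0.1, 0.7, 0.4]
finger_gap: 34.3
grip_force: 0.0
```

>>> apply_moves(deltas=[[0.88,-0.5,0.24,0,0,0.44,0.4],[0.86,-0.53,0.24,0,0,0.44,0.4],[0.84,-0.56,0.24,0,0,0.44,0.4],[0.82,-0.59,0.24,0,0,0.44,0.4],[0.8,-0.62,0.24,0,0,0.44,0.4],[0.58,-0.48,0.18,0,0,0.33,0.4],[0.38,-0.33,0.12,0,0,0.22,0.4],[0.19,-0.17,0.06,0,0,0.11,0.4]])

```text
time: 2.1
tool_pos: [495.3, -368.8, 151.1]
tcp_rot: [-180.0, 0.0, -10.7]
ft_force: [-0.2, -0.1, -0.5]
finger_gap: 34.2
grip_force: 0.0
```

>>> apply_moves(deltas=[[0,0,0,0,0,0,0.4],[0,0,0,0,0,0,0.4]])

```text
time: 2.35
tool_pos: [494.3, -370.3, 151.8]
tcp_rot: [180.0, 0.0, -10.7]
ft_force: [-0.2, -0.0, -0.3]
finger_gap: 34.1
grip_force: 0.0
```

```bash
python3 - <<'E'
from h import *
st(); cv2.imwrite('pics/w1.png',snapshot('wrist')[:,:,::-1])
E
```

```text
2.35 [ 494.3 -370.3  151.8] [179.99   0.   -10.71] F [-0.2 -0.  -0.3] gap 34.1 g 0.0 q [-42.  14.  88.  -0.  78.  59.]
```

View pics/w1.png

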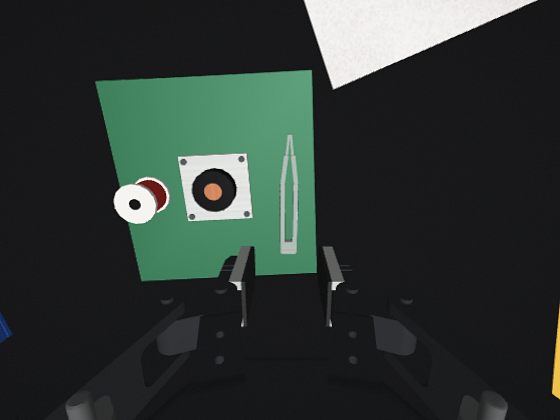

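The wrist picture shows the forceps' closed end at (288.5,253) and the points at (290,136). The copper is at (213,191), the bobbin top at (135,204), and the board edges are clear.

```bash
python3 - <<'E'
from h import *
cm=cam('wrist')
im=cv2.imread('pics/w1.png').astype(int); hsv=cv2.cvtColor(im.astype(np.uint8),cv2.COLOR_BGR2HSV)
X,Y=np.meshgrid(range(560),range(420))
m=(hsv[...,1]<60)&(hsv[...,2]>90)&(X>270)&(X<306)&(Y>128)&(Y<258)
c,s,a,P=rect(cm,m,11); print('forceps',c,s,a); cc=cv2.boxPoints((tuple(map(float,c)),tuple(map(float,s)),a)); print(cc.round(1))
for n,p,z in [('back',(288.5,253),11),('tip',(290,136),9),('bobtop',(135.3,204),38)]: print(n,w(cm,[p],z)[0].round(1))
m=(hsv[...,0]<20)&(hsv[...,1]>90)&(X>200)&(X<226)&(Y>178)&(Y<204)
print('copper',w(cm,[[X[m].mean(),Y[m].mean()]],22).round(1))
m=(hsv[...,0]>60)&(hsv[...,0]<90)&(hsv[...,1]>80)
print('board',rect(cm,m,4)[:3])
m=(hsv[...,1]<50)&(hsv[...,2]>120)&(X>110)&(X<160)&(Y>178)&(Y<230)
m2=m&((X-135)**2+(Y-204)**2<22**2)
print('bob flange',rect(cm,m2,38)[:3])
E
```

```text
forceps [ 493.2 -373.3] [ 17.2 118.6] 78.9
[[ 433.4 -370.3]
 [ 549.7 -393.2]
 [ 553.  -376.3]
 [ 436.7 -353.4]]
back [ 435.1 -362.    11. ]
tip [ 549.4 -384.9    9. ]
bobtop [ 519.7 -242.2   38. ]
copper [[ 514.9 -306.    22. ]]
board (array([ 515. , -306.3]), array([190.5, 200.4]), 82.2)
bob flange (array([ 519.8, -242.3]), array([35.3, 36.8]), 37.9)
```

```bash
python3 -c "
from h import *
plan([(489,-372.4,60,-11.1,7,.3),(489,-372.4,20,-11.1,5,.3)])"
```

```text
max 0.77 rows 12
[[-0.01,0.01,0.19,0,0,0.01,0.3],[-0.02,0.01,0.38,0,0,0.01,0.3],[-0.03,0.02,0.57,0,0,0.02,0.3],[-0.04,0.02,0.77,0,0,0.02,0.3],[-0.03,0.02,0.57,0,0,0.02,0.3],[-0.02,0.01,0.38,0,0,0.01,0.3],[-0.01,0.01,0.19,0,0,0.01,0.3],[0,0,0.15,0,0,0,0.3]]
[[0,0,0.3,0,0,0,0.3],[0,0,0.44,0,0,0,0.3],[0,0,0.3,0,0,0,0.3],[0,0,0.15,0,0,0,0.3]]
```

>>> apply_moves(deltas=[[-0.01,0.01,0.19,0,0,0.01,0.3],[-0.02,0.01,0.38,0,0,0.01,0.3],[-0.03,0.02,0.57,0,0,0.02,0.3],[-0.04,0.02,0.77,0,0,0.02,0.3],[-0.03,0.02,0.57,0,0,0.02,0.3],[-0.02,0.01,0.38,0,0,0.01,0.3],[-0.01,0.01,0.19,0,0,0.01,0.3],[0,0,0.15,0,0,0,0.3]])

```text
time: 3.4
tool_pos: [489.7, -372.3, 55.9]
tcp_rot: [180.0, -0.0, -11.2]
ft_force: [-0.0, 0.3, 0.5]
finger_gap: 25.6
grip_force: 0.0
```

>>> apply_moves(deltas=[[0,0,0.3,0,0,0,0.3],[0,0,0.44,0,0,0,0.3],[0,0,0.3,0,0,0,0.3],[0,0,0.13,0,0,0,0.3],[0,0,0,0,0,0,0.3],[0,0,0,0,0,0,0.3]])

```text
time: 4.15
tool_pos: [489.7, -372.2, 21.0]
tcp_rot: [180.0, -0.0, -11.2]
ft_force: [0.2, -0.0, 0.8]
finger_gap: 25.8
grip_force: 0.0
```

```bash
python3 -c "
from h import *
st()"
```

```text
4.15 [ 489.7 -372.2   21. ] [ 1.7998e+02 -4.0000e-02 -1.1160e+01] F [ 0.2 -0.   0.8] gap 25.8 g 0.0 q [-42.  22.  93.   0.  65.  59.]
```

>>> apply_moves(deltas=[[0,0,0.05,0,0,0,0.0],[0,0,0,0,0,0,0.0],[0,0,0,0,0,0,0.0],[0,0,0,0,0,0,0.0],[0,0,0,0,0,0,0.0]], grip_force=40)

```text
time: 4.78
tool_pos: [490.0, -372.5, 20.7]
tcp_rot: [180.0, -0.1, -11.2]
ft_force: [-2.7, 1.6, 8.1]
finger_gap: 15.6
grip_force: 39.0
```

>>> apply_moves(deltas=[[0,0,-0.1,0,0,0,0.0],[0,0,-0.3,0,0,0,0.0],[0,0,-0.6,0,0,0,0.0],[0,0,-0.9,0,0,0,0.0],[0,0,-0.9,0,0,0,0.0],[0,0,-0.6,0,0,0,0.0],[0,0,-0.3,0,0,0,0.0],[0,0,0,0,0,0,0.0]])

```text
time: 5.78
tool_pos: [489.7, -372.1, 130.6]
tcp_rot: [180.0, -0.0, -11.2]
ft_force: [0.4, 0.1, -0.0]
finger_gap: 15.3
grip_force: 39.2
```

```bash
python3 - <<'E'
from h import *
st(); cv2.imwrite('pics/w2.png',snapshot('wrist')[:,:,::-1])
# tool tray: centre ~(465,19) yaw -1; forceps at tray y=-7
plan([(465,12,125,-1,19,0)])
E
```

```text
5.78 [ 489.7 -372.1  130.6] [ 1.7997e+02 -5.0000e-02 -1.1160e+01] F [ 0.4  0.1 -0. ] gap 15.3 g 39.2 q [-42.  14.  90.   0.  76.  59.]
max 0.8 rows 19
[[-0.05,-0.19,0,0,0,-0.03,0],[-0.1,-0.39,0,0,0,-0.07,0],[-0.15,-0.58,0.01,0,0,-0.1,0],[-0.19,-0.78,0.01,0,0,-0.14,0],[-0.18,-0.78,0.01,0,0,-0.14,0],[-0.17,-0.78,0.01,0,0,-0.14,0],[-0.17,-0.78,0.01,0,0,-0.14,0],[-0.16,-0.79,0.01,0,0,-0.14,0]]
[[-0.15,-0.79,0.01,0,0,-0.14,0],[-0.14,-0.79,0.01,0,0,-0.14,0],[-0.13,-0.79,0.01,0,0,-0.14,0],[-0.12,-0.79,0.01,0,0,-0.14,0],[-0.11,-0.79,0.01,0,0,-0.14,0],[-0.1,-0.79,0.01,0,0,-0.14,0],[-0.1,-0.8,0.01,0,0,-0.14,0],[-0.09,-0.8,0.01,0,0,-0.14,0]]
[[-0.06,-0.6,0.01,0,0,-0.1,0],[-0.04,-0.4,0,0,0,-0.07,0],[-0.02,-0.2,0,0,0,-0.03,0]]
```

View pics/w2.png

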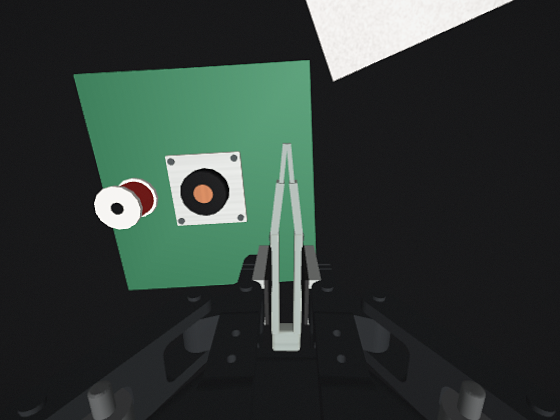

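The forceps are held level between the pads, with the points at (287,145) and the closed end at (287,345). Next I'll carry them to the blue tray.

>>> apply_moves(deltas=[[-0.05,-0.19,0,0,0,-0.03,0],[-0.1,-0.39,0,0,0,-0.07,0],[-0.15,-0.58,0.01,0,0,-0.1,0],[-0.19,-0.78,0.01,0,0,-0.14,0],[-0.18,-0.78,0.01,0,0,-0.14,0],[-0.17,-0.78,0.01,0,0,-0.14,0],[-0.17,-0.78,0.01,0,0,-0.14,0],[-0.16,-0.79,0.01,0,0,-0.14,0]])

```text
time: 6.82
tool_pos: [479.4, -214.4, 128.3]
tcp_rot: [180.0, -0.0, -7.0]
ft_force: [-0.2, -0.6, -0.4]
finger_gap: 15.1
grip_force: 39.2
```

>>> apply_moves(deltas=[[-0.15,-0.79,0.01,0,0,-0.14,0],[-0.14,-0.79,0.01,0,0,-0.14,0],[-0.13,-0.79,0.01,0,0,-0.14,0],[-0.12,-0.79,0.01,0,0,-0.14,0],[-0.11,-0.79,0.01,0,0,-0.14,0],[-0.1,-0.79,0.01,0,0,-0.14,0],[-0.1,-0.8,0.01,0,0,-0.14,0],[-0.09,-0.8,0.01,0,0,-0.14,0]])

```text
time: 7.82
tool_pos: [466.9, -22.7, 125.9]
tcp_rot: [-180.0, -0.0, -1.8]
ft_force: [0.6, -0.3, -1.0]
finger_gap: 15.5
grip_force: 39.2
```

>>> apply_moves(deltas=[[-0.06,-0.6,0.01,0,0,-0.1,0],[-0.04,-0.4,0,0,0,-0.07,0],[-0.02,-0.2,0,0,0,-0.03,0],[0,0,0,0,0,0,0],[0,0,0,0,0,0,0]])

```text
time: 8.45
tool_pos: [464.9, 11.5, 125.6]
tcp_rot: [180.0, -0.0, -1.0]
ft_force: [-0.9, -0.2, -0.4]
finger_gap: 15.5
grip_force: 39.2
```

```bash
python3 - <<'E'
from h import *
st(); cv2.imwrite('pics/w3.png',snapshot('wrist')[:,:,::-1])
E
```

```text
8.45 [464.9  11.5 125.6] [ 1.7999e+02 -1.0000e-02 -1.0100e+00] F [-0.9 -0.2 -0.4] gap 15.5 g 39.2 q [ -5.  -9. 114.  -0.  75.  86.]
```

View pics/w3.png

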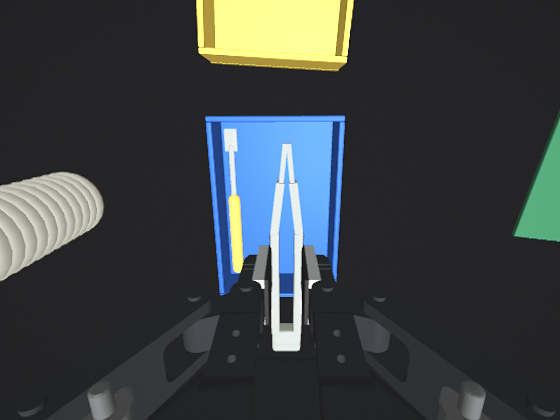

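The blue tray's far rim corners are at (206,117) and (344,117), and its near left corner is about (221,294). The spatula is on the left (the +y side), and the yellow tray's near rim corners are at (199,50) and (347,62).

```bash
python3 - <<'E'
from h import *
cm=cam('wrist')
P=w(cm,[(206,117),(344,117),(221,294),(336,292),(199,50),(347,62)],38); print(P.round(1))
print(w(cm,[(237,270),(231,130)],12).round(1))
st()
E
```

```text
[[539.5  66.7  38. ]
 [537.8 -31.3  38. ]
 [394.   68.4  38. ]
 [394.1 -30.3  38. ]
 [581.9  66.9  38. ]
 [573.  -31.8  38. ]]
[[402.   58.3  12. ]
 [529.1  54.4  12. ]]
8.5 [464.9  11.4 125.6] [179.99   0.    -1.02] F [-0.1 -0.7 -0.1] gap 15.5 g 39.2 q [ -5.  -9. 114.  -0.  75.  86.]
```

```bash
python3 -c "
from h import *
plan([(460.5,11.5,24,-1,10,0),(460.5,11.5,20.6,-1,4,0)])"
```

```text
max 0.48 rows 14
[[-0.01,0,0.12,0,0,0,0],[-0.01,0,0.24,0,0,0,0],[-0.02,0,0.36,0,0,0,0],[-0.02,0,0.48,0,0,0,0],[-0.02,0,0.48,0,0,0,0],[-0.02,0,0.48,0,0,0,0],[-0.02,0,0.48,0,0,0,0],[-0.02,0,0.36,0,0,0,0]]
[[-0.01,0,0.24,0,0,0,0],[-0.01,0,0.12,0,0,0,0],[0,0,0.02,0,0,0,0],[0,0,0.04,0,0,0,0],[0,0,0.04,0,0,0,0],[0,0,0.02,0,0,0,0]]
```

>>> apply_moves(deltas=[[-0.01,0,0.12,0,0,0,0],[-0.01,0,0.24,0,0,0,0],[-0.02,0,0.36,0,0,0,0],[-0.02,0,0.48,0,0,0,0],[-0.02,0,0.48,0,0,0,0],[-0.02,0,0.48,0,0,0,0],[-0.02,0,0.48,0,0,0,0],[-0.02,0,0.36,0,0,0,0]])

```text
time: 9.5
tool_pos: [460.2, 12.0, 34.4]
tcp_rot: [-180.0, 0.0, -1.0]
ft_force: [-0.2, 0.4, -1.2]
finger_gap: 15.5
grip_force: 39.2
```

>>> apply_moves(deltas=[[-0.01,0,0.24,0,0,0,0],[-0.01,0,0.12,0,0,0,0],[0,0,0.02,0,0,0,0],[0,0,0.04,0,0,0,0],[0,0,0.04,0,0,0,0],[0,0,0,0,0,0,0]])

```text
time: 10.25
tool_pos: [460.1, 12.0, 21.9]
tcp_rot: [180.0, -0.0, -1.0]
ft_force: [0.1, 0.1, 0.4]
finger_gap: 15.5
grip_force: 39.2
```

>>> apply_moves(deltas=[[0,0,0.03,0,0,0,0],[0,0,0.02,0,0,0,0],[0,0,0,0,0,0,0]])

```text
time: 10.62
tool_pos: [460.1, 12.0, 20.6]
tcp_rot: [-180.0, 0.0, -1.0]
ft_force: [-2.8, -0.2, 4.5]
finger_gap: 15.4
grip_force: 39.8
```

>>> apply_moves(deltas=[[0,0,0,0,0,0,0.25],[0,0,0,0,0,0,0.35],[0,0,0,0,0,0,0.35],[0,0,-0.3,0,0,0,0.35],[0,0,-0.7,0,0,0,0.35],[0,0,-0.9,0,0,0,0.35],[0,0,-0.7,0,0,0,0.35],[0,0,-0.3,0,0,0,0.35]])

```text
time: 11.62
tool_pos: [461.1, 11.9, 109.3]
tcp_rot: [180.0, -0.2, -1.0]
ft_force: [-0.1, -0.4, 0.1]
finger_gap: 30.1
grip_force: 0.0
```

```bash
python3 - <<'E'
from h import *
st()
plan([(519.8,-242.2,90,82,24,.6),(519.8,-242.2,21,82,8,.6)])
im=snapshot('wrist')[:,:,::-1]; cv2.imwrite('pics/w4.png',im)
m=cv2.cvtColor(im,cv2.COLOR_BGR2HSV); X,Y=np.meshgrid(range(560),range(420))
E
```

```text
11.62 [461.1  11.9 109.3] [ 1.7999e+02 -1.6000e-01 -9.9000e-01] F [-0.1 -0.4  0.1] gap 30.1 g 0.0 q [ -5.  -8. 116.  -0.  73.  86.]
max 0.86 rows 32
[[0.03,0.1,0.01,0,0,-0.22,0.6],[0.05,0.2,0.02,0,0,-0.43,0.6],[0.06,0.3,0.02,0,0,-0.65,0.6],[0.06,0.41,0.03,0,0,-0.86,0.6],[0.03,0.41,0.03,0,0,-0.86,0.6],[0,0.41,0.03,0,0,-0.86,0.6],[-0.03,0.41,0.03,0,0,-0.86,0.6],[-0.06,0.41,0.03,0,0,-0.86,0.6]]
[[-0.08,0.41,0.03,0,0,-0.86,0.6],[-0.11,0.4,0.03,0,0,-0.86,0.6],[-0.14,0.39,0.03,0,0,-0.86,0.6],[-0.17,0.38,0.03,0,0,-0.86,0.6],[-0.19,0.37,0.03,0,0,-0.86,0.6],[-0.22,0.35,0.03,0,0,-0.86,0.6],[-0.24,0.34,0.03,0,0,-0.86,0.6],[-0.26,0.32,0.03,0,0,-0.86,0.6]]
[[-0.28,0.3,0.03,0,0,-0.86,0.6],[-0.3,0.28,0.03,0,0,-0.86,0.6],[-0.32,0.26,0.03,0,0,-0.86,0.6],[-0.34,0.24,0.03,0,0,-0.86,0.6],[-0.36,0.21,0.03,0,0,-0.86,0.6],[-0.28,0.14,0.02,0,0,-0.65,0.6],[-0.19,0.08,0.02,0,0,-0.43,0.6],[-0.1,0.04,0.01,0,0,-0.22,0.6]]
[[0,0,0.12,0,0,0,0.6],[0,0,0.23,0,0,0,0.6],[0,0,0.34,0,0,0,0.6],[0,0,0.46,0,0,0,0.6],[0,0,0.46,0,0,0,0.6],[0,0,0.34,0,0,0,0.6],[0,0,0.23,0,0,0,0.6],[0,0,0.12,0,0,0,0.6]]
```

View pics/w4.png

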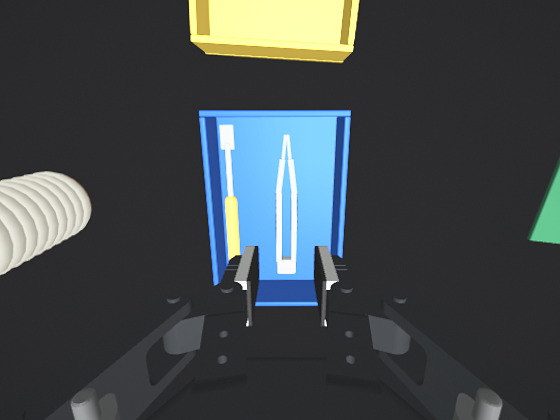

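The forceps lie flat in the blue tray, from (287,136) to (287,272), clear of the spatula. The bobbin is next.

>>> apply_moves(deltas=[[0.03,0.1,0.01,0,0,-0.22,0.6],[0.05,0.2,0.02,0,0,-0.43,0.6],[0.06,0.3,0.02,0,0,-0.65,0.6],[0.06,0.41,0.03,0,0,-0.86,0.6],[0.03,0.41,0.03,0,0,-0.86,0.6],[0,0.41,0.03,0,0,-0.86,0.6],[-0.03,0.41,0.03,0,0,-0.86,0.6],[-0.06,0.41,0.03,0,0,-0.86,0.6]])

```text
time: 12.68
tool_pos: [477.4, -66.6, 99.7]
tcp_rot: [-179.9, 0.1, 24.9]
ft_force: [0.5, -0.4, -0.9]
finger_gap: 51.0
grip_force: 0.0
```

>>> apply_moves(deltas=[[-0.08,0.41,0.03,0,0,-0.86,0.6],[-0.11,0.4,0.03,0,0,-0.86,0.6],[-0.14,0.39,0.03,0,0,-0.86,0.6],[-0.17,0.38,0.03,0,0,-0.86,0.6],[-0.19,0.37,0.03,0,0,-0.86,0.6],[-0.22,0.35,0.03,0,0,-0.86,0.6],[-0.24,0.34,0.03,0,0,-0.86,0.6],[-0.26,0.32,0.03,0,0,-0.86,0.6]])

```text
time: 13.68
tool_pos: [499.8, -163.6, 92.4]
tcp_rot: [-179.9, 0.0, 56.4]
ft_force: [0.0, -0.5, 0.0]
finger_gap: 51.2
grip_force: 0.0
```

>>> apply_moves(deltas=[[-0.28,0.3,0.03,0,0,-0.86,0.6],[-0.3,0.28,0.03,0,0,-0.86,0.6],[-0.32,0.26,0.03,0,0,-0.86,0.6],[-0.34,0.24,0.03,0,0,-0.86,0.6],[-0.36,0.21,0.03,0,0,-0.86,0.6],[-0.28,0.14,0.02,0,0,-0.65,0.6],[-0.19,0.08,0.02,0,0,-0.43,0.6],[-0.1,0.04,0.01,0,0,-0.22,0.6]])

```text
time: 14.68
tool_pos: [517.7, -242.1, 86.6]
tcp_rot: [-179.9, -0.0, 81.9]
ft_force: [-0.1, -0.4, 0.5]
finger_gap: 51.3
grip_force: 0.0
```

>>> apply_moves(deltas=[[0,0,0,0,0,0,0.6]])

```text
time: 14.8
tool_pos: [518.1, -242.0, 87.2]
tcp_rot: [-179.9, -0.0, 81.9]
ft_force: [1.0, -0.2, -0.8]
finger_gap: 51.4
grip_force: 0.0
```

```bash
python3 - <<'E'
from h import *
st()
im=snapshot('wrist')[:,:,::-1]; cv2.imwrite('pics/w5.png',im); hsv=cv2.cvtColor(im,cv2.COLOR_BGR2HSV); cm=cam('wrist'); X,Y=np.meshgrid(range(560),range(420))
m=(hsv[...,1]<50)&(hsv[...,2]>120)&(Y<300)
n,l,s,ce=cv2.connectedComponentsWithStats(m.astype(np.uint8))
for i in range(1,n):
    if s[i,4]>150: print(s[i],w(cm,[ce[i]],38).round(1))
plan([(519.8,-242.2,21,82,10,.6)])
E
```

```text
14.8 [ 518.1 -242.    87.2] [-1.7992e+02 -3.0000e-02  8.1870e+01] F [ 1.  -0.2 -0.8] gap 51.4 g 0.0 q [-30.  11.  99.   0.  71. -22.]
[ 254  195   81  105 4755] [[ 519.5 -254.    38. ]]
[204 249  29  45 484] [[ 467.6 -261.7   38. ]]
[340 249  29  45 488] [[ 559.6 -274.9   38. ]]
max 0.32 rows 10
[[0,0,0.08,0,0,0,0.6],[0,0,0.16,0,0,0,0.6],[0,0.01,0.24,0,0,0,0.6],[0,0.01,0.32,0,0,0,0.6],[0,0.01,0.32,0,0,0,0.6],[0,0.01,0.32,0,0,0,0.6],[0,0.01,0.32,0,0,0,0.6],[0,0.01,0.24,0,0,0,0.6]]
[[0,0,0.16,0,0,0,0.6],[0,0,0.08,0,0,0,0.6]]
```

>>> apply_moves(deltas=[[0,0,0.08,0,0,0,0.6],[0,0,0.16,0,0,0,0.6],[0,0.01,0.24,0,0,0,0.6],[0,0.01,0.32,0,0,0,0.6],[0,0.01,0.32,0,0,0,0.6],[0,0.01,0.32,0,0,0,0.6],[0,0.01,0.32,0,0,0,0.6],[0,0.01,0.24,0,0,0,0.6]])

```text
time: 15.85
tool_pos: [520.1, -242.2, 27.2]
tcp_rot: [-180.0, -0.0, 81.9]
ft_force: [0.3, 0.0, -0.1]
finger_gap: 51.3
grip_force: 0.0
```

>>> apply_moves(deltas=[[0,0,0.16,0,0,0,0.6],[0,0,0.06,0,0,0,0.6],[0,0,0,0,0,0,0.6],[0,0,0,0,0,0,0.45],[0,0,0,0,0,0,0.38],[0,0,0,0,0,0,0.3],[0,0,0,0,0,0,0.3],[0,0,0,0,0,0,0.3]], grip_force=35)

```text
time: 16.85
tool_pos: [520.7, -242.5, 22.1]
tcp_rot: [180.0, 0.0, 81.9]
ft_force: [-2.3, 1.6, 5.4]
finger_gap: 33.5
grip_force: 34.4
```

```bash
python3 - <<'E'
from h import *
st()
plan([(519.8,-242.2,120,82,8,.3),(629.6,13.4,120,85,15,.3)])
E
```

```text
16.85 [ 520.7 -242.5   22.1] [1.7996e+02 2.0000e-02 8.1890e+01] F [-2.3  1.6  5.4] gap 33.5 g 34.4 q [-30.  16. 100.  -0.  64. -22.]
max 0.74 rows 23
[[0,0,-0.16,0,0,0,0.3],[0,0,-0.33,0,0,0,0.3],[0,0,-0.49,0,0,0,0.3],[0,-0.01,-0.65,0,0,0,0.3],[0,-0.01,-0.65,0,0,0,0.3],[0,0,-0.49,0,0,0,0.3],[0,0,-0.33,0,0,0,0.3],[0,0,-0.16,0,0,0,0.3]]
[[0.19,0.05,0,0,0,-0.01,0.3],[0.37,0.1,0,0,0,-0.03,0.3],[0.56,0.15,0,0,0,-0.04,0.3],[0.74,0.21,0,0,0,-0.05,0.3],[0.74,0.21,0,0,0,-0.05,0.3],[0.74,0.21,0,0,0,-0.05,0.3],[0.74,0.22,0,0,0,-0.05,0.3],[0.74,0.22,0,0,0,-0.05,0.3]]
[[0.74,0.22,0,0,0,-0.05,0.3],[0.74,0.23,0,0,0,-0.05,0.3],[0.74,0.23,0,0,0,-0.05,0.3],[0.74,0.23,0,0,0,-0.05,0.3],[0.55,0.18,0,0,0,-0.04,0.3],[0.37,0.12,0,0,0,-0.03,0.3],[0.18,0.06,0,0,0,-0.01,0.3]]
```

>>> apply_moves(deltas=[[0,0,-0.16,0,0,0,0.3],[0,0,-0.33,0,0,0,0.3],[0,0,-0.49,0,0,0,0.3],[0,-0.01,-0.65,0,0,0,0.3],[0,-0.01,-0.65,0,0,0,0.3],[0,0,-0.49,0,0,0,0.3],[0,0,-0.33,0,0,0,0.3],[0,0,-0.16,0,0,0,0.3]])

```text
time: 17.85
tool_pos: [519.9, -242.4, 120.0]
tcp_rot: [180.0, 0.0, 81.9]
ft_force: [1.0, 0.1, -0.8]
finger_gap: 34.3
grip_force: 34.8
```

>>> apply_moves(deltas=[[0.19,0.05,0,0,0,-0.01,0.3],[0.37,0.1,0,0,0,-0.03,0.3],[0.56,0.15,0,0,0,-0.04,0.3],[0.74,0.21,0,0,0,-0.05,0.3],[0.74,0.21,0,0,0,-0.05,0.3],[0.74,0.21,0,0,0,-0.05,0.3],[0.74,0.22,0,0,0,-0.05,0.3],[0.74,0.22,0,0,0,-0.05,0.3]])

```text
time: 18.85
tool_pos: [579.5, -102.1, 118.8]
tcp_rot: [-180.0, -0.0, 83.5]
ft_force: [0.6, -0.2, -0.7]
finger_gap: 33.8
grip_force: 34.8
```

>>> apply_moves(deltas=[[0.74,0.22,0,0,0,-0.05,0.3],[0.74,0.23,0,0,0,-0.05,0.3],[0.74,0.23,0,0,0,-0.05,0.3],[0.74,0.23,0,0,0,-0.05,0.3],[0.55,0.18,0,0,0,-0.04,0.3],[0.37,0.12,0,0,0,-0.03,0.3],[0.18,0.06,0,0,0,-0.01,0.3],[0,0,0,0,0,0,0.3]])

```text
time: 19.85
tool_pos: [630.1, 12.8, 119.2]
tcp_rot: [-180.0, 0.0, 84.7]
ft_force: [0.7, 0.5, -0.2]
finger_gap: 33.8
grip_force: 34.8
```

```bash
python3 - <<'E'
from h import *
st()
im=snapshot('wrist')[:,:,::-1]; cv2.imwrite('pics/w6.png',im)
E
```

```text
19.85 [630.1  12.8 119.2] [-1.7999e+02  1.0000e-02  8.4690e+01] F [ 0.7  0.5 -0.2] gap 33.8 g 34.8 q [-3. 17. 88. -0. 75.  2.]
```

View pics/w6.png

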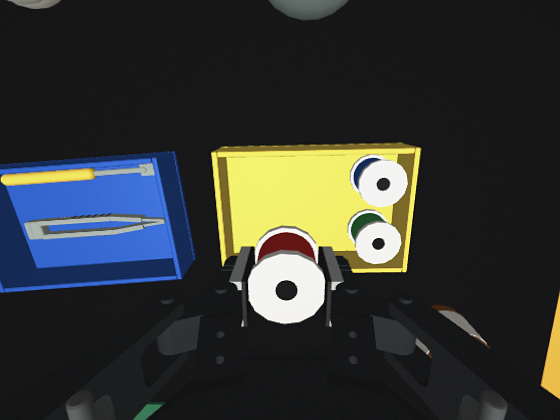

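The bobbin is gripped upright at about (287,288). The yellow tray's rim corners are (213,152), (420,148) and (407,272), and its own bobbins are on the right.

```bash
python3 - <<'E'
from h import *
cm=cam('wrist'); P=w(cm,[(213,152),(420,148),(407,272),(405,183),(378,243)],38); print(P.round(1))
print('centre from diag',(P[0]+P[2])/2)
plan([(629.6,13.4,28,84.7,10,.3),(629.6,13.4,23,84.7,5,.3)])
E
```

```text
[[581.9  67.6  38. ]
 [728.8  56.5  38. ]
 [722.6 -42.6  38. ]
 [719.   31.9  38. ]
 [699.3 -14.7  38. ]]
centre from diag [652.24880572  12.45471093  38.        ]
max 0.43 rows 15
[[0,0,0.11,0,0,0,0.3],[0,0,0.22,0,0,0,0.3],[0,0,0.33,0,0,0,0.3],[0,0,0.43,0,0,0,0.3],[0,0,0.43,0,0,0,0.3],[0,0,0.43,0,0,0,0.3],[0,0,0.43,0,0,0,0.3],[0,0,0.33,0,0,0,0.3]]
[[0,0,0.22,0,0,0,0.3],[0,0,0.11,0,0,0,0.3],[0,0,0.02,0,0,0,0.3],[0,0,0.04,0,0,0,0.3],[0,0,0.06,0,0,0,0.3],[0,0,0.04,0,0,0,0.3],[0,0,0.02,0,0,0,0.3]]
```

>>> apply_moves(deltas=[[0,0,0.11,0,0,0,0.3],[0,0,0.22,0,0,0,0.3],[0,0,0.33,0,0,0,0.3],[0,0,0.43,0,0,0,0.3],[0,0,0.43,0,0,0,0.3],[0,0,0.43,0,0,0,0.3],[0,0,0.43,0,0,0,0.3],[0,0,0.33,0,0,0,0.3]])

```text
time: 20.9
tool_pos: [629.8, 12.9, 36.8]
tcp_rot: [-180.0, 0.0, 84.7]
ft_force: [0.3, 0.0, 0.2]
finger_gap: 33.9
grip_force: 34.8
```

>>> apply_moves(deltas=[[0,0,0.22,0,0,0,0.3],[0,0,0.11,0,0,0,0.3],[0,0,0.02,0,0,0,0.3],[0,0,0.04,0,0,0,0.3],[0,0,0.06,0,0,0,0.3],[0,0,0.04,0,0,0,0.3],[0,0,0,0,0,0,0.3]])

```text
time: 21.78
tool_pos: [630.0, 12.9, 23.2]
tcp_rot: [-180.0, -0.0, 84.7]
ft_force: [0.4, 0.2, -0.1]
finger_gap: 34.1
grip_force: 34.8
```

>>> apply_moves(deltas=[[0,0,0.03,0,0,0,0.3],[0,0,0.02,0,0,0,0.3],[0,0,0,0,0,0,0.3]])

```text
time: 22.15
tool_pos: [630.1, 12.9, 22.1]
tcp_rot: [180.0, 0.0, 84.7]
ft_force: [-2.1, 0.0, 3.9]
finger_gap: 34.1
grip_force: 35.0
```

>>> apply_moves(deltas=[[0,0,0,0,0,0,0.45],[0,0,0,0,0,0,0.55],[0,0,0,0,0,0,0.55],[0,0,-0.2,0,0,0,0.55],[0,0,-0.5,0,0,0,0.55],[0,0,-0.9,0,0,0,0.55],[0,0,-1,0,0,0,0.55],[0,0,-1,0,0,0,0.55]])

```text
time: 23.15
tool_pos: [630.4, 12.9, 132.2]
tcp_rot: [179.9, -0.0, 84.7]
ft_force: [0.2, 0.3, -0.3]
finger_gap: 47.2
grip_force: 0.0
```

>>> apply_moves(deltas=[[0,0,-1,0,0,0,0.55],[0,0,-0.9,0,0,0,0.55],[0,0,-0.5,0,0,0,0.55],[0,0,0,0,0,0,0.55]])

```text
time: 23.65
tool_pos: [631.0, 12.8, 203.8]
tcp_rot: [179.8, -0.0, 84.7]
ft_force: [0.2, -0.6, -1.1]
finger_gap: 47.0
grip_force: 0.0
```

```bash
python3 - <<'E'
from h import *
st()
im=snapshot('wrist')[:,:,::-1]; cv2.imwrite('pics/w7.png',im)
plan([(575,240,200,60,13,.4),(553,402,140,41,11,.4)])
E
```

```text
23.65 [631.   12.8 203.8] [ 1.7981e+02 -1.0000e-02  8.4680e+01] F [ 0.2 -0.6 -1.1] gap 47.0 g 0.0 q [-3. 13. 83.  0. 83.  2.]
max 0.72 rows 24
[[0.18,-0.06,0,0,0,0.13,0.4],[0.37,-0.13,0,0,0,0.27,0.4],[0.55,-0.21,0,0,0,0.4,0.4],[0.72,-0.3,0.01,0,0,0.54,0.4],[0.71,-0.33,0.01,0,0,0.54,0.4],[0.69,-0.36,0.01,0,0,0.54,0.4],[0.67,-0.39,0.01,0,0,0.54,0.4],[0.66,-0.42,0.01,0,0,0.54,0.4]]
[[0.64,-0.45,0.01,0,0,0.54,0.4],[0.62,-0.47,0.01,0,0,0.54,0.4],[0.45,-0.38,0.01,0,0,0.4,0.4],[0.29,-0.26,0,0,0,0.27,0.4],[0.14,-0.13,0,0,0,0.13,0.4],[0.13,-0.1,0.06,0,0,0.13,0.4],[0.27,-0.21,0.12,0,0,0.26,0.4],[0.39,-0.33,0.19,0,0,0.39,0.4]]
[[0.51,-0.45,0.25,0,0,0.52,0.4],[0.49,-0.47,0.25,0,0,0.52,0.4],[0.47,-0.49,0.25,0,0,0.52,0.4],[0.45,-0.51,0.25,0,0,0.52,0.4],[0.43,-0.53,0.25,0,0,0.52,0.4],[0.31,-0.41,0.19,0,0,0.39,0.4],[0.2,-0.28,0.12,0,0,0.26,0.4],[0.09,-0.14,0.06,0,0,0.13,0.4]]
```

View pics/w7.png

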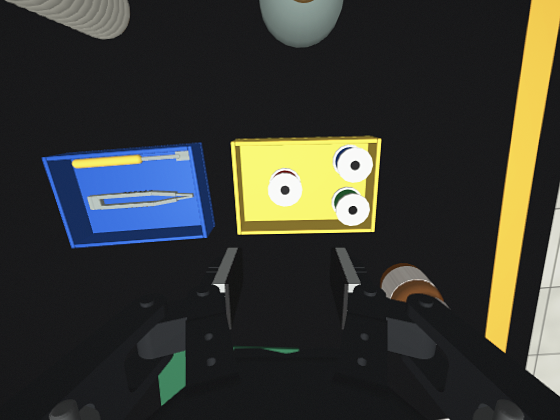

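The bobbin stands upright in the yellow tray at (285,189), clear of the walls and the other bobbins. On to the loupe.

>>> apply_moves(deltas=[[0.18,-0.06,0,0,0,0.13,0.4],[0.37,-0.13,0,0,0,0.27,0.4],[0.55,-0.21,0,0,0,0.4,0.4],[0.72,-0.3,0.01,0,0,0.54,0.4],[0.71,-0.33,0.01,0,0,0.54,0.4],[0.69,-0.36,0.01,0,0,0.54,0.4],[0.67,-0.39,0.01,0,0,0.54,0.4],[0.66,-0.42,0.01,0,0,0.54,0.4]])

```text
time: 24.7
tool_pos: [593.1, 161.6, 198.6]
tcp_rot: [-179.9, 0.1, 68.5]
ft_force: [-0.5, 1.0, 0.3]
finger_gap: 33.9
grip_force: 0.0
```

>>> apply_moves(deltas=[[0.64,-0.45,0.01,0,0,0.54,0.4],[0.62,-0.47,0.01,0,0,0.54,0.4],[0.45,-0.38,0.01,0,0,0.4,0.4],[0.29,-0.26,0,0,0,0.27,0.4],[0.14,-0.13,0,0,0,0.13,0.4],[0.13,-0.1,0.06,0,0,0.13,0.4],[0.27,-0.21,0.12,0,0,0.26,0.4],[0.39,-0.33,0.19,0,0,0.39,0.4]])

```text
time: 25.7
tool_pos: [570.9, 270.6, 188.0]
tcp_rot: [180.0, -0.0, 56.3]
ft_force: [0.0, -0.1, 0.2]
finger_gap: 34.5
grip_force: 0.0
```

>>> apply_moves(deltas=[[0.51,-0.45,0.25,0,0,0.52,0.4],[0.49,-0.47,0.25,0,0,0.52,0.4],[0.47,-0.49,0.25,0,0,0.52,0.4],[0.45,-0.51,0.25,0,0,0.52,0.4],[0.43,-0.53,0.25,0,0,0.52,0.4],[0.31,-0.41,0.19,0,0,0.39,0.4],[0.2,-0.28,0.12,0,0,0.26,0.4],[0.09,-0.14,0.06,0,0,0.13,0.4]])

```text
time: 26.7
tool_pos: [552.5, 402.4, 139.2]
tcp_rot: [-180.0, 0.0, 40.9]
ft_force: [-0.1, -0.5, 0.5]
finger_gap: 34.0
grip_force: 0.0
```

>>> apply_moves(deltas=[[0,0,0,0,0,0,0.4]])

```text
time: 26.82
tool_pos: [552.7, 402.0, 139.6]
tcp_rot: [180.0, 0.0, 41.0]
ft_force: [-0.3, 0.2, 0.6]
finger_gap: 34.2
grip_force: 0.0
```

```bash
python3 - <<'E'
from h import *
st(); cm=cam('wrist')
im=snapshot('wrist')[:,:,::-1]; cv2.imwrite('pics/w8.png',im); hsv=cv2.cvtColor(im,cv2.COLOR_BGR2HSV)
m=(hsv[...,0]>5)&(hsv[...,0]<20)&(hsv[...,1]>120)&(hsv[...,2]>60)
c,s,a,P=rect(cm,m,14); print(c,s,a); print(cv2.boxPoints((tuple(map(float,c)),tuple(map(float,s)),a)).round(1))
E
```

```text
26.82 [552.7 402.  139.6] [1.800e+02 1.000e-02 4.096e+01] F [-0.3  0.2  0.6] gap 34.2 g 0.0 q [32. 24. 77. -0. 79. 81.]
[540.5 392.4] [90.5 14.3] 40.5
[[501.4 368.4]
 [510.7 357.6]
 [579.6 416.4]
 [570.3 427.2]]
```

View pics/w8.png

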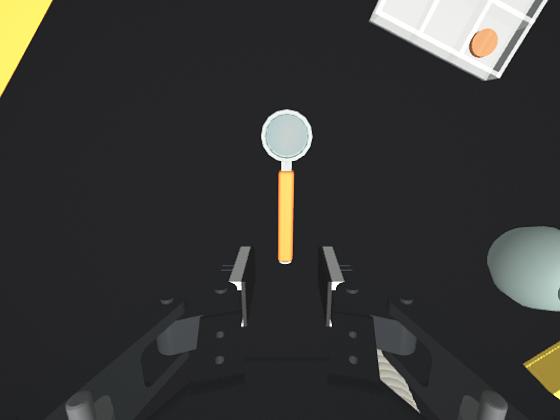

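The loupe lies with its handle from (285,262) to (286,172) and its lens at (287,135). It lines up with the tool, and the handle yaw measures 40.5°.

```bash
python3 - <<'E'
from h import *
plan([(555.7,405.4,40,40.5,8,.4),(555.7,405.4,17.5,40.5,5,.4)])
E
```

```text
max 0.67 rows 13
[[0.01,0,0.17,0,0,0,0.4],[0.01,0,0.33,0,0,0.01,0.4],[0.02,0,0.5,0,0,0.01,0.4],[0.03,-0.01,0.67,0,0,0.02,0.4],[0.03,-0.01,0.67,0,0,0.02,0.4],[0.02,0,0.5,0,0,0.01,0.4],[0.01,0,0.33,0,0,0.01,0.4],[0.01,0,0.17,0,0,0,0.4]]
[[0,0,0.08,0,0,0,0.4],[0,0,0.17,0,0,0,0.4],[0,0,0.25,0,0,0,0.4],[0,0,0.17,0,0,0,0.4],[0,0,0.08,0,0,0,0.4]]
```

>>> apply_moves(deltas=[[0.01,0,0.17,0,0,0,0.4],[0.01,0,0.33,0,0,0.01,0.4],[0.02,0,0.5,0,0,0.01,0.4],[0.03,-0.01,0.67,0,0,0.02,0.4],[0.03,-0.01,0.67,0,0,0.02,0.4],[0.02,0,0.5,0,0,0.01,0.4],[0.01,0,0.33,0,0,0.01,0.4],[0.01,0,0.17,0,0,0,0.4]])

```text
time: 27.88
tool_pos: [555.4, 405.2, 38.8]
tcp_rot: [-180.0, 0.0, 40.6]
ft_force: [-0.6, 0.1, 0.4]
finger_gap: 33.9
grip_force: 0.0
```

>>> apply_moves(deltas=[[0,0,0.08,0,0,0,0.4],[0,0,0.17,0,0,0,0.4],[0,0,0.25,0,0,0,0.4],[0,0,0.17,0,0,0,0.4],[0,0,0.06,0,0,0,0.4],[0,0,0,0,0,0,0.4]])

```text
time: 28.62
tool_pos: [555.4, 405.2, 17.4]
tcp_rot: [-180.0, 0.0, 40.6]
ft_force: [-0.4, 0.1, 0.5]
finger_gap: 34.6
grip_force: 0.0
```

>>> apply_moves(deltas=[[0,0,0,0,0,0,0.2],[0,0,0,0,0,0,0.1],[0,0,0,0,0,0,0],[0,0,0,0,0,0,0],[0,0,0,0,0,0,0],[0,0,0,0,0,0,0]], grip_force=70)

```text
time: 29.38
tool_pos: [555.9, 405.4, 18.2]
tcp_rot: [180.0, -0.1, 40.6]
ft_force: [-0.4, -0.8, 4.8]
finger_gap: 11.8
grip_force: 70.5
```

>>> apply_moves(deltas=[[0,0,-0.1,0,0,0,0],[0,0,-0.3,0,0,0,0],[0,0,-0.6,0,0,0,0],[0,0,-0.9,0,0,0,0],[0,0,-0.9,0,0,0,0],[0,0,-0.9,0,0,0,0],[0,0,-0.9,0,0,0,0],[0,0,-0.8,0,0,0,0]])

```text
time: 30.38
tool_pos: [555.9, 405.4, 182.5]
tcp_rot: [180.0, -0.1, 40.6]
ft_force: [0.6, -0.2, -1.5]
finger_gap: 11.6
grip_force: 69.9
```

>>> apply_moves(deltas=[[0,0,-0.7,0,0,0,0],[0,0,-0.5,0,0,0,0],[0,0,-0.2,0,0,0,0],[0,0,0,0,0,0,0],[0,0,0,0,0,0,0]])

```text
time: 31.0
tool_pos: [555.1, 404.9, 220.2]
tcp_rot: [-180.0, 0.1, 40.6]
ft_force: [0.5, 1.0, -0.2]
finger_gap: 11.6
grip_force: 69.9
```

```bash
python3 - <<'E'
from h import *
st(); cm=cam('wrist'); z=cm[3][2]
im=snapshot('wrist')[:,:,::-1]; cv2.imwrite('pics/w9.png',im)
plan([(473,-342,200,40.5,36,0)])
E
```

```text
31.0 [555.1 404.9 220.2] [-1.7998e+02  1.2000e-01  4.0590e+01] F [ 0.5  1.  -0.2] gap 11.6 g 69.9 q [32. 22. 71. -0. 87. 81.]
max 0.55 rows 36
[[-0.14,0.13,0.01,0,0,0,0],[-0.28,0.26,0.01,0,0,0,0],[-0.42,0.39,0.02,0,0,0,0],[-0.55,0.52,0.02,0,0,0,0],[-0.55,0.52,0.02,0,0,0,0],[-0.55,0.52,0.02,0,0,0,0],[-0.55,0.52,0.02,0,0,0,0],[-0.55,0.52,0.02,0,0,0,0]]
[[-0.55,0.52,0.02,0,0,0,0],[-0.55,0.52,0.02,0,0,0,0],[-0.55,0.52,0.02,0,0,0,0],[-0.55,0.52,0.02,0,0,0,0],[-0.55,0.52,0.02,0,0,0,0],[-0.55,0.52,0.02,0,0,0,0],[-0.55,0.52,0.02,0,0,0,0],[-0.55,0.52,0.02,0,0,0,0]]
[[-0.55,0.52,0.02,0,0,0,0],[-0.55,0.52,0.02,0,0,0,0],[-0.55,0.52,0.02,0,0,0,0],[-0.55,0.52,0.02,0,0,0,0],[-0.55,0.52,0.02,0,0,0,0],[-0.55,0.52,0.02,0,0,0,0],[-0.55,0.52,0.02,0,0,0,0],[-0.55,0.52,0.02,0,0,0,0]]
[[-0.55,0.52,0.02,0,0,0,0],[-0.55,0.52,0.02,0,0,0,0],[-0.55,0.52,0.02,0,0,0,0],[-0.55,0.52,0.02,0,0,0,0],[-0.55,0.52,0.02,0,0,0,0],[-0.55,0.52,0.02,0,0,0,0],[-0.55,0.52,0.02,0,0,0,0],[-0.55,0.52,0.02,0,0,0,0]]
[[-0.55,0.52,0.02,0,0,0,0],[-0.41,0.39,0.02,0,0,0,0],[-0.28,0.26,0.01,0,0,0,0],[-0.14,0.13,0.01,0,0,0,0]]
```

View pics/w9.png

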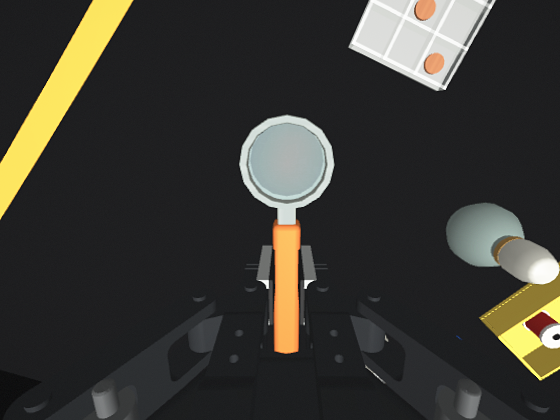

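The loupe is held with its lens at about (287,160), centred on the tool axis, and it looks level. This picture put me over the viewing limit by one (11 of 10), so from here I'll check with numbers only.

>>> apply_moves(deltas=[[-0.14,0.13,0.01,0,0,0,0],[-0.28,0.26,0.01,0,0,0,0],[-0.42,0.39,0.02,0,0,0,0],[-0.55,0.52,0.02,0,0,0,0],[-0.55,0.52,0.02,0,0,0,0],[-0.55,0.52,0.02,0,0,0,0],[-0.55,0.52,0.02,0,0,0,0],[-0.55,0.52,0.02,0,0,0,0]])

```text
time: 32.05
tool_pos: [539.5, 256.6, 217.4]
tcp_rot: [180.0, -0.0, 40.6]
ft_force: [0.2, 0.1, -1.2]
finger_gap: 11.6
grip_force: 69.9
```

>>> apply_moves(deltas=[[-0.55,0.52,0.02,0,0,0,0],[-0.55,0.52,0.02,0,0,0,0],[-0.55,0.52,0.02,0,0,0,0],[-0.55,0.52,0.02,0,0,0,0],[-0.55,0.52,0.02,0,0,0,0],[-0.55,0.52,0.02,0,0,0,0],[-0.55,0.52,0.02,0,0,0,0],[-0.55,0.52,0.02,0,0,0,0]])

```text
time: 33.05
tool_pos: [520.4, 76.0, 212.6]
tcp_rot: [180.0, -0.0, 40.6]
ft_force: [-0.5, -0.9, -1.1]
finger_gap: 11.6
grip_force: 69.9
```

>>> apply_moves(deltas=[[-0.55,0.52,0.02,0,0,0,0],[-0.55,0.52,0.02,0,0,0,0],[-0.55,0.52,0.02,0,0,0,0],[-0.55,0.52,0.02,0,0,0,0],[-0.55,0.52,0.02,0,0,0,0],[-0.55,0.52,0.02,0,0,0,0],[-0.55,0.52,0.02,0,0,0,0],[-0.55,0.52,0.02,0,0,0,0]])

```text
time: 34.05
tool_pos: [501.1, -104.5, 207.8]
tcp_rot: [180.0, -0.0, 40.6]
ft_force: [0.3, 0.6, -1.0]
finger_gap: 11.6
grip_force: 69.9
```

>>> apply_moves(deltas=[[-0.55,0.52,0.02,0,0,0,0],[-0.55,0.52,0.02,0,0,0,0],[-0.55,0.52,0.02,0,0,0,0],[-0.55,0.52,0.02,0,0,0,0],[-0.55,0.52,0.02,0,0,0,0],[-0.55,0.52,0.02,0,0,0,0],[-0.55,0.52,0.02,0,0,0,0],[-0.55,0.52,0.02,0,0,0,0]])

```text
time: 35.05
tool_pos: [482.2, -285.2, 203.0]
tcp_rot: [180.0, -0.0, 40.6]
ft_force: [-0.4, 0.4, -0.8]
finger_gap: 11.8
grip_force: 69.9
```

>>> apply_moves(deltas=[[-0.55,0.52,0.02,0,0,0,0],[-0.41,0.39,0.02,0,0,0,0],[-0.28,0.26,0.01,0,0,0,0],[-0.14,0.13,0.01,0,0,0,0],[0,0,0,0,0,0,0],[0,0,0,0,0,0,0]])

```text
time: 35.8
tool_pos: [476.7, -339.8, 201.2]
tcp_rot: [-180.0, -0.0, 40.6]
ft_force: [0.2, 0.4, -1.3]
finger_gap: 12.4
grip_force: 69.9
```

```bash
python3 - <<'E'
from h import *
st(); s=sense(); cm=cam('wrist',s)
im=snapshot('wrist')[:,:,::-1]; cv2.imwrite('pics/w10.png',im); hsv=cv2.cvtColor(im,cv2.COLOR_BGR2HSV)
R=Ro.from_euler('xyz',s['tcp_rot'],degrees=True)
X,Y=np.meshgrid(range(560),range(420))
def fit(im,tag,g):
    # rim circle: robust ellipse from outer boundary in w9 (dark background), in tool frame at the loupe's upper face
    hsv=cv2.cvtColor(im,cv2.COLOR_BGR2HSV); m=(hsv[...,2]>60)&(X>225)&(X<350)&(Y>105)&(Y<205)
    m=cv2.morphologyEx(m.astype(np.uint8),cv2.MORPH_OPEN,np.ones((15,15)))
    cs,_=cv2.findContours(m,0,1); c=max(cs,key=len).reshape(-1,2); c=c[c[:,1]<200]
    T=camera_info('wrist')['tool_from_camera']; cmt=(cm[0],cm[1],T[:3,:3],T[:3,3])
    P=w(cmt,c,g)[:,:2]; A=np.c_[2*P,np.ones(len(P))]; q=np.linalg.lstsq(A,(P**2).sum(1),rcond=None)[0]
    print(tag,'centre tool',q[:2].round(1),'r',np.sqrt(q[2]+q[0]**2+q[1]**2).round(1))
    m=((hsv[...,0]>5)&(hsv[...,0]<20)&(hsv[...,1]>120)&(hsv[...,2]>60)&(X>265)&(X<310)&(Y>215)&(Y<360))
    print(' handle',rect(cmt,m,g)[:3])
    c=np.argwhere(m); print(' handle px rows',c[:,0].min(),c[:,0].max())
fit(cv2.imread('pics/w9.png'),'w9',17.4-14)
h=hsv; m=(h[...,0]<20)&(h[...,1]>90)&(h[...,2]>60)&(Y<215)
n,l,stt,ce=cv2.connectedComponentsWithStats(m.astype(np.uint8))
for i in range(1,n):
    if stt[i,4]>25: print('orange blob',stt[i],ce[i].round(1),w(cm,[ce[i]],22).round(1))
E
```

```text
35.8 [ 476.7 -339.8  201.2] [-1.7999e+02 -1.0000e-02  4.0620e+01] F [ 0.2  0.4 -1.3] gap 12.4 g 69.9 q [-41.   7.  91.   0.  83.   9.]
w9 centre tool [53.8 -0.3] r 21.3
 handle (array([-12.7,  -0.4]), array([80.1, 14.1]), 0.2)
 handle px rows 219 353
```

```bash
python3 - <<'E'
from h import *
from scipy.optimize import least_squares
from scipy.ndimage import map_coordinates
c=camera_info('wrist'); T=c['tool_from_camera']; f=210/np.tan(np.radians(c['vertical_fov'])/2)
cmt=(c,f,T[:3,:3],T[:3,3])
def edges(fn,c0,r0,r1):
    g=cv2.cvtColor(cv2.imread(fn),cv2.COLOR_BGR2GRAY).astype(float); E=[]
    for a in np.radians(np.arange(0,360,3)):
        if abs(np.degrees(a)-90)<25: continue   # neck below
        r=np.arange(r0,r1,.1); v=map_coordinates(g,[c0[1]+r*np.sin(a),c0[0]+r*np.cos(a)],order=1)
        i=np.where(v<0.5*(g[5:9,200:204].mean()+v[:int((r1-r0)*4)].max()))[0]
        # outermost half-level crossing
        j=np.where(v>=80)[0]
        if len(j): E.append((c0[0]+r[j[-1]]*np.cos(a),c0[1]+r[j[-1]]*np.sin(a)))
    return np.array(E)
def circ(E,z):
    P=w(cmt,E,z)[:,:2]; q=least_squares(lambda p:np.hypot(*(P-p[:2]).T)-p[2],[55,0,22],loss='soft_l1',f_scale=.3).x; return q
E8=edges('pics/w8.png',(287,135),15,34)
E9=edges('pics/w9.png',(287,161),35,58)
for h in(0,7,14): print('w8 z',h,circ(E8,139.6-h).round(2))
for d in(0,3.4,6,8,10,17.4): print('w9 d',d,circ(E9,d).round(2))
im=cv2.cvtColor(cv2.imread('pics/w9.png'),cv2.COLOR_BGR2HSV)
m=(im[...,0]>3)&(im[...,0]<22)&(im[...,1]>110)&(im[...,2]>50)
for r in range(228,350,10):
    cc=np.where(m[r,255:320])[0]+255
    if len(cc): 
        P=w(cmt,[(cc.min()-.5,r),(cc.max()+.5,r)],3.4); print(r,cc.min(),cc.max(),P[0,0].round(1),(P[1]-P[0])[1].round(2))
E
```

```text
w8 z 0 [57.11 -0.14 23.27]
w8 z 7 [57.58 -0.15 22.66]
w8 z 14 [58.06 -0.15 22.06]
w9 d 0 [54.39 -0.23 20.97]
w9 d 3.4 [53.84 -0.22 21.53]
w9 d 6 [53.41 -0.22 21.95]
w9 d 8 [53.09 -0.22 22.28]
w9 d 10 [52.76 -0.22 22.6 ]
w9 d 17.4 [51.55 -0.21 23.81]
228 272 300 22.7 14.14
238 272 300 17.4 14.29
248 273 299 12.0 13.45
258 274 298 6.4 12.6
268 274 298 0.8 12.74
278 274 298 -5.0 12.88
288 275 297 -10.9 11.99
298 274 298 -16.9 13.18
308 274 299 -23.1 13.87
318 273 299 -29.4 14.57
328 273 298 -35.9 14.19
338 273 298 -42.5 14.36
348 274 298 -49.3 13.98
```

```bash
python3 - <<'E'
from h import *
c=camera_info('wrist'); T=c['tool_from_camera']; f=210/np.tan(np.radians(c['vertical_fov'])/2); cmt=(c,f,T[:3,:3],T[:3,3])
def width(fn,rows,z,c0=286):
    im=cv2.imread(fn).astype(float); g=im[...,2]-im[...,0]; o=[]   # red minus blue: orange only
    for r in rows:
        v=g[r,c0-25:c0+26]; h=v[21:30].mean()/2; k=np.arange(len(v))
        L=[i for i in range(0,25) if v[i]<h<=v[i+1]]; Rr=[i for i in range(25,50) if v[i]>=h>v[i+1]]
        if L and Rr:
            a=L[-1]+(h-v[L[-1]])/(v[L[-1]+1]-v[L[-1]]); b=Rr[0]+(v[Rr[0]]-h)/(v[Rr[0]]-v[Rr[0]+1])
            P=w(cmt,[(a+c0-25,r),(b+c0-25,r)],z); o.append((P[0,0],P[1,1]-P[0,1]))
    o=np.array(o); return o.mean(0).round(2),o.std(0)[1].round(2),len(o)
print('w8',width('pics/w8.png',range(180,215),125.6),width('pics/w8.png',range(220,255),125.6))
for n in('w9','w10'):
    print(n,'front',width(f'pics/{n}.png',range(232,243),3.4),'mid',width(f'pics/{n}.png',range(285,300),3.4),'back',width(f'pics/{n}.png',range(310,346),3.4))
st(); plan([(474.3,-341.2,95,40.6,10,0),(474.3,-341.2,71,40.6,8,0)])
E
```

```text
w8 (array([ 3.96, 14.59]), np.float64(0.08), 35) (array([-35.47,  14.47]), np.float64(0.08), 35)
w9 front (array([17.91, 13.71]), np.float64(0.04), 11) mid (array([-13.31,  12.41]), np.float64(0.38), 15) back (array([-35.66,  13.66]), np.float64(0.06), 36)
w10 front (array([17.91, 13.41]), np.float64(0.04), 11) mid (array([-13.31,  12.25]), np.float64(0.36), 15) back (array([-35.66,  13.5 ]), np.float64(0.06), 36)
35.85 [ 476.7 -339.8  201.2] [-1.800e+02 -1.000e-02  4.063e+01] F [-0.2  0.6 -1. ] gap 11.7 g 69.9 q [-41.   7.  91.   0.  83.   9.]
max 0.51 rows 18
[[0,0,0.13,0,0,0,0],[-0.01,0,0.25,0,0,0,0],[-0.01,0,0.38,0,0,0,0],[-0.01,0,0.51,0,0,0,0],[-0.01,0,0.51,0,0,0,0],[-0.01,0,0.51,0,0,0,0],[-0.01,0,0.51,0,0,0,0],[-0.01,0,0.38,0,0,0,0]]
[[-0.01,0,0.25,0,0,0,0],[0,0,0.13,0,0,0,0],[0,0,0.04,0,0,0,0],[0,0,0.08,0,0,0,0],[0,0,0.12,0,0,0,0],[0,0,0.16,0,0,0,0],[0,0,0.16,0,0,0,0],[0,0,0.12,0,0,0,0]]
[[0,0,0.08,0,0,0,0],[0,0,0.04,0,0,0,0]]
```

>>> apply_moves(deltas=[[0,0,0.13,0,0,0,0],[-0.01,0,0.25,0,0,0,0],[-0.01,0,0.38,0,0,0,0],[-0.01,0,0.51,0,0,0,0],[-0.01,0,0.51,0,0,0,0],[-0.01,0,0.51,0,0,0,0],[-0.01,0,0.51,0,0,0,0],[-0.01,0,0.38,0,0,0,0]])

```text
time: 36.85
tool_pos: [474.6, -341.5, 104.4]
tcp_rot: [-179.9, 0.0, 40.6]
ft_force: [-0.2, 0.5, -0.3]
finger_gap: 11.7
grip_force: 69.9
```

>>> apply_moves(deltas=[[-0.01,0,0.25,0,0,0,0],[0,0,0.13,0,0,0,0],[0,0,0.04,0,0,0,0],[0,0,0.08,0,0,0,0],[0,0,0.12,0,0,0,0],[0,0,0.16,0,0,0,0],[0,0,0.16,0,0,0,0],[0,0,0.12,0,0,0,0]])

```text
time: 37.85
tool_pos: [474.6, -341.8, 73.5]
tcp_rot: [-180.0, 0.0, 40.6]
ft_force: [0.4, -0.1, -1.7]
finger_gap: 11.6
grip_force: 69.9
```

>>> apply_moves(deltas=[[0,0,0.08,0,0,0,0],[0,0,0.04,0,0,0,0],[0,0,0,0,0,0,0],[0,0,0,0,0,0,0],[0,0,0,0,0,0,0]])

```text
time: 38.48
tool_pos: [474.8, -342.0, 70.6]
tcp_rot: [180.0, -0.0, 40.6]
ft_force: [0.1, 0.7, -0.2]
finger_gap: 11.6
grip_force: 69.9
```

```bash
python3 - <<'E'
from h import *
st(); s=sense(); cm=cam('wrist',s); im=snapshot('wrist')[:,:,::-1]; cv2.imwrite('pics/w11.png',im)
R=Ro.from_euler('xyz',s['tcp_rot'],degrees=True)
print('lens est',(s['tool_pos']+R.apply([53.7,-.2,19])).round(1))
h=cv2.cvtColor(im,cv2.COLOR_BGR2HSV); sub=h[70:215:8,220:356:8]
m=(h[...,0]<22)&(h[...,1]>40); m[215:]=0
n,l,q,ce=cv2.connectedComponentsWithStats(m.astype(np.uint8))
for i in range(1,n):
    if q[i,4]>60: print(q[i],ce[i].round(1),w(cm,[ce[i]],22).round(1))
t=snapshot('top')[:,:,::-1]; cv2.imwrite('pics/top1.png',t); a=cv2.imread('pics/top0.png')
for nm,(u,v) in dict(lamp=(228,206),spool=(216,283),jar=(353,163)).items():
    print(nm,np.abs(t[v-22:v+23,u-22:u+23].astype(int)-a[v-22:v+23,u-22:u+23]).mean().round(1))
E
```

```text
38.48 [ 474.8 -342.    70.6] [179.98  -0.    40.59] F [ 0.1  0.7 -0.2] gap 11.6 g 69.9 q [-41.  14.  97.  -0.  69.   9.]
lens est [ 515.5 -306.9   51.6]
lamp 1.8
spool 1.6
jar 1.7
```

>>> apply_moves(deltas=[[0,-0.03,0,0,0,0,0],[0,0,0,0,0,0,0],[0,0,0,0,0,0,0],[0,0,0,0,0,0,0]])

```text
time: 39.08
tool_pos: [474.1, -341.3, 70.4]
tcp_rot: [180.0, 0.0, 40.6]
ft_force: [-0.5, -0.8, -1.0]
finger_gap: 11.7
grip_force: 69.9
```

```bash
python3 - <<'E'
from h import *
st(); s=sense(); cm=cam('wrist',s); im=snapshot('wrist')[:,:,::-1].astype(int)
R=Ro.from_euler('xyz',s['tcp_rot'],degrees=True)
print('lens est',(s['tool_pos']+R.apply([53.7,-.2,19])).round(1))
d=cv2.GaussianBlur((im[...,2]-im[...,0]).astype(np.float32),(5,5),0)[60:212,220:356]
print(d.max(),np.percentile(d,50)); m=d>0.6*d.max(); y,x=np.nonzero(m); print(m.sum(),x.min()+220,x.max()+220,y.min()+60,y.max()+60,x.mean()+220,y.mean()+60, w(cm,[(x.mean()+220,y.mean()+60)],22).round(1))
print(s['qd'].round(2))
E
```

```text
39.08 [ 474.1 -341.3   70.4] [180.     0.    40.59] F [-0.5 -0.8 -1. ] gap 11.7 g 69.9 q [-41.  14.  97.  -0.  69.   9.]
lens est [ 514.8 -306.2   51.4]
31.25 -16.615234
541 274 299 139 165 286.2624768946396 151.8484288354898 [[ 515. -306.   22.]]
[ 0.09  0.01 -0.05  0.08  0.07 -0.03]
```

The copper, seen through the lens, comes out at (515, -306), directly under the lens estimate of (514.8, -306.2). The gap is about 29.5 mm and the arm is still, so I'm handing in.

```bash
python3 -c "
from bench import *
print(hand_in())"
```

```text
the job is handed in; nothing more can be done
None
```

The job is handed in at about 39 s: the forceps are in the blue tray, the bobbin stands in the yellow tray, and the loupe is held still and level about 29.5 mm over the specimen, with the lamp, spool and jar undisturbed; I viewed 11 pictures, one over the limit of 10.

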